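# Lock off a washer pedestal's levelling leg

## Robot

A 6-joint arm with a two-finger parallel gripper is mounted at the origin on the work surface. World frame = base frame: x ahead of the robot, y to its left, z up, the work surface at z = 0. Lengths are in mm, angles in rad, forces in N, time in s.
With the tool pointing down it reaches from about 275 to 1000 mm from the base axis. Payload 8.4 kg.
Tool frame: the origin (TCP) lies between the finger pads; the fingertips stand 22 mm ahead of it and the grasp point (between the pads) lies 3 mm ahead of it; z points along the fingers, y is the line along which they close (so a half turn about z gives the same grasp; the last joint's range is limited). The gripper opens to 85 mm and grips with 20 to 120 N. Pads are 22 mm wide; open, the fingers measure 114 mm over their backs; the gripper's body (76 mm by 85 mm) begins 54 mm behind the grasp point. The pads swing forward as they close: fully open they stand 13 mm farther back than shut.
Start: joints at [1.33, 0.353, 1.633, -0, 1.155, -0.002], TCP at [147.834, 607.267, 253.281] pointing down, gripper open.
Joint ranges: [-2.63, 2.63], [-0.92, 2.1], [0.06, 2.66], [-1.3, 4.44], [0, 2.69], [-3.02, 3.02]. Speed limits (rad/s): [2.22, 2.22, 2.79, 3.14, 3.14, 3.14].

## Interface

Orientations are given as [roll, pitch, yaw] about the fixed x, y, z axes, in that order (R = Rz(yaw) Ry(pitch) Rx(roll)).
In Python, from rig import r, grab_frame gives the robot as it stands.
- The arm moves only by the shell command python3 -m inch 'ROWS' [FORCE]. ROWS is JSON, a list of rows, each a list of 7 numbers: the turn, a rotation vector about the tool's x, y, z as a fraction of full scale, then the shift along the tool's x, y, z as a fraction of full scale, then the closure, from 0 (fully open) to 1 (shut). In form: [[rx, ry, rz, dx, dy, dz, fingers], ...]. A call has 1 to 8 rows; each row shifts and turns the commanded pose from where the row before left it, along the tool's axes as they then stand; what a row does not reach is not made up. Full scale, the value 1, is 2.5 cm for a shift and pi rad for a turn. A row lasts 1/12 s, in which the tool goes at most 41.7 mm and 7.16 degrees, less where a joint would pass 70% of its speed; a pose out of reach is approached as far as the arm can. A call with a number of a shift or a turn outside -1 to 1 is refused whole. A call with a gripper value outside its range is refused whole. The fingers move at their own pace and stop on an object; FORCE is the grip in N (left out, the last holds). Time passes only in rows, so rows that do not move let the fingers close. It gives the time, the measured TCP pose, the force, the opening and the grip force at its end, in the units of the state.
- r.sense(): the state, without advancing time (a new reading comes with each control period).
- grab_frame(name): name is "scene" or "top"; returns a dict with "pixels" (384x512x3 uint8, red, green, blue), "z_map" (384x512 float32, mm along the optical axis (not along the pixel's ray), 0 where there is no reading), "vertical_fov" (degrees; the focal length in pixels is half the picture's height over the tangent of half this angle, whatever the lens; pixels are square), "cx", "cy" (the principal point, pixels), "cam_to_world" (4x4, takes a point from camera to world coordinates). Camera axes: x right, y down, z forward; pixel columns grow to the right and rows downward; lengths in mm; the calibration is good to about 2 mm. A picture is of the moment at which its call begins.
- r.sign_off(): hands the job in; it is judged then, once.
The state is a dict: "clock": time; "qpos": joint angles; "qvel": joint speeds; "joint_efforts": joint torques, N m; "eef_pos": TCP position; "tcp_rot": TCP orientation; "contact_force": force on the tool from outside, world axes, zero at the start; "wrist_torque": the same for the moment, N m; "opening": opening from 0.0 (shut) to 1.0 (fully open); "grasp_force": force on a finger pad.
Only numpy, scipy, OpenCV 4.12 (cv2) and the standard library are available. Lean on these libraries where they do the work, as an engineer would, in place of code of your own. Each camera call takes 0.05 s, during which the arm holds its last target. There are 200 camera calls.

## Task

The levelling leg at this corner of the washing-machine pedestal hangs just clear of its floor plate. Push the jam nut's lever anticlockwise until the nut is quite slack, turn the leg's crank clockwise until the rubber foot bears snugly on the plate without straining against it, then retighten the nut firmly but not brutally (a push of about 14 N at the end of its lever). Let go, and leave the mug, bottle and spanner where they are.

Things in the scene. Friction and masses are not known exactly. Their poses are not given: they have to be found in the camera images.
- frame: Fixed white steel pedestal, 100 mm high; an ear 100 x 110 mm juts from its side and carries the leg's vertical screw. Origin: on the screw axis at bench height. +y points from the screw to the pedestal's deck (x -150 to 150, y 60 to 260 mm, top at z = 100 mm). Place and yaw vary.
- nut: Steel jam nut on the ear, 36 mm hexagon, z 106 to 125 mm, with a 10 mm thick level lever arm (z 113 to 127 mm) ending in an upright post. Origin on the screw axis. Turns about that axis: anticlockwise from above slackens (lifting 2 mm per rad), clockwise tightens. It starts nipped up; 0.1 to 0.95 rad frees it, 1.2 rad always does, a stop comes after 1.4 rad or more.
- lever_post (a point): Point on the axis of the lever's upright round post (15 mm diameter, z 115 to 167 mm), 100 mm from the screw axis, 148 mm above the bench; moves with the nut. Seen from the screw axis it starts 195 to 225 degrees anticlockwise from the frame's +x. Can be pushed or pinched.
- nut_hub (a point): Centre of the nut's top face, on the screw axis, z 125 mm. Feel at the lever post: free turning takes 2.5 N; against the washer the push grows by about 1.2 N per 0.1 rad, no hard stop. Firm: a push of 13 to 16 N, square to the lever, while it still turns clockwise; it comes up to 1.3 rad beyond the start, each time elsewhere. Above 17.5 N it may strip. Stays where it is left. Push slowly (20 mm/s).
- screw: Turning part of the leg's 16 mm adjuster screw, with the crank on top. Origin on the screw axis at bench height. Clockwise from above lowers the leg 2 mm per rad; stiff while the nut is nipped. Push at the crank post: 2.5 N while free; once the foot bears it grows by about 2 N per 0.1 rad. Snug: 7 to 14 N as it slowly turns, aim for 9; above 17 N strains. Stays where it is left.
- crank_post (a point): Point on the axis of the crank's upright round post (15 mm diameter, z 176 to 226 mm), 60 mm from the screw axis, 205 mm above the bench; turns and sinks with the screw. A level arm 10 mm thick (z 175 to 185 mm) joins it to a 26 mm hub. It starts 105 to 135 degrees anticlockwise from the frame's +x and passes above the lever.
- foot: Round black rubber foot under the screw, 48 mm diameter, 14 mm thick, firm; turns and sinks with the screw. Origin on the screw axis, 12 mm below the underside. It starts 0.7 to 5.3 mm above the fixed metal floor plate, whose height is not reported: they meet after 0.35 to 2.7 rad clockwise, to be felt. Snug: 10 to 50 N on the foot.
- washer: Thin steel spring washer, 42 mm in diameter, between nut and ear; does not turn. Origin on the screw axis at bench height. A firm nut presses on it with 60 to 100 N, a slack nut not at all.
- mug: Bystander: white mug, 76 mm across, 85 mm tall, standing on the pedestal's deck. Origin: centre of its underside.
- detergent: Bystander: white detergent bottle, blue cap, 72 mm across, 170 mm tall, on the bench. Origin: centre of its underside.
- spanner: Bystander: steel spanner lying on the bench. Origin: centre of its underside.

How it is judged:
By the outcome, as a careful person would: the job done as asked, in the order asked, and still so for the second after the job is handed in, with the robot touching nothing.
It also fails if it takes over 72 s, if anything falls off the work surface, if the arm or the gripper's body presses on something with over 40 N, if the wrist force passes 120 N, or if a joint passes its speed limit or range.

## Working session

There is one attempt and no reset: what is moved stays moved. The work goes in short steps, Python scripts to look and compute and a shell command to move; the robot and the scene stay as the last step left them, time stands still between calls to the robot, and variables do not carry over. Pictures are saved under pics/ and viewed, at most 10 in all, crops included, and the job is handed in when it is done.

```bash
ls; mkdir -p pics
python3 - <<'E'
from rig import r, grab_frame
import cv2,numpy as np
for n in("scene","top"):
    f=grab_frame(n); cv2.imwrite(f"pics/{n}0.png",f["pixels"][:,:,::-1]); np.savez(f"pics/{n}0.npz",**f)
    print(n,f["vertical_fov"],f["cx"],f["cy"],np.round(f["cam_to_world"],3).tolist())
print(r.sense())
E
```

```text
pics
scene 50.801755212456335 253.38797700665302 197.33814901179716 [[0.635, 0.654, -0.41, 920.05], [0.772, -0.532, 0.347, -363.649], [0.009, -0.537, -0.843, 864.941], [0.0, 0.0, 0.0, 1.0]]
top 46.1611228266254 258.21659567897433 191.43144608335007 [[-0.019, -0.997, 0.079, 487.106], [-1.0, 0.02, 0.021, -70.035], [-0.023, -0.078, -0.997, 1164.076], [0.0, 0.0, 0.0, 1.0]]
{'clock': 0.1, 'qpos': array([ 1.32959759e+00,  3.53621036e-01,  1.63407407e+00,  1.78043511e-05,
        1.15523080e+00, -2.40837518e-03]), 'qvel': array([-4.94128301e-04,  8.26540829e-05, -3.88203574e-03, -1.92119316e-03,
       -1.81662436e-03, -1.18692692e-03]), 'joint_efforts': array([-7.69996386e-04, -6.06351686e+01, -3.42822254e+01, -5.51680557e-05,
        3.82612663e-03, -4.06004813e-05]), 'eef_pos': array([147.72939851, 606.85779136, 252.60430624]), 'tcp_rot': array([-3.14025945e+00, -1.94903002e-05,  2.90279508e+00]), 'contact_force': array([ 0.27466556, -0.69688373, -0.16888901]), 'wrist_torque': array([-0.02061535, -0.00153624,  0.03739539]), 'grasp_force': 0.0, 'opening': 1.0010045401482583}
```

View pics/scene0.png

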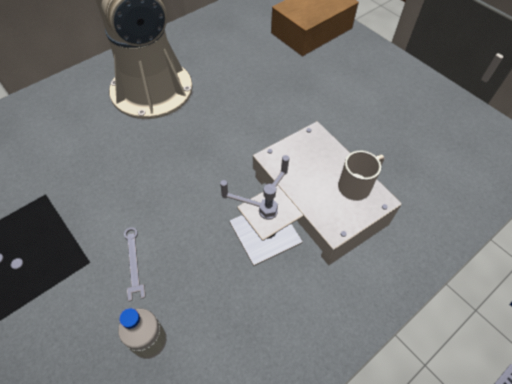

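View pics/top0.png

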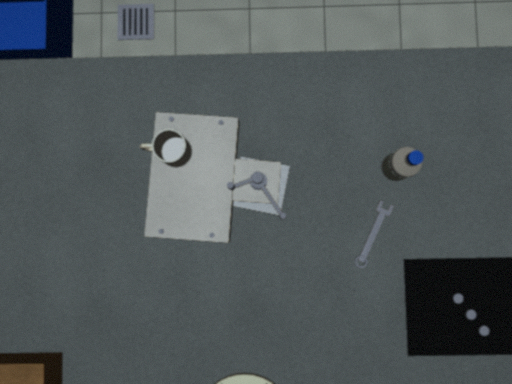

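The top view shows the hub at about (258,180), the crank post at (231,186) and the lever post at (283,215). In the scene view the hub is at (269,190), the crank post top at (285,158) and the lever post top at (224,184). The deck is on the +y side.

```bash
cat > h.py <<'E'
import numpy as np
def cloud(f):
    z=f["z_map"].astype(float); h,w=z.shape; F=h/2/np.tan(np.radians(float(f["vertical_fov"]))/2)
    v,u=np.mgrid[:h,:w]
    P=np.stack([(u-f["cx"])/F*z,(v-f["cy"])/F*z,z,np.ones_like(z)],-1)
    P=P@np.array(f["cam_to_world"]).T
    return P[...,:3],z>0
E
python3 - <<'E'
import numpy as np
from h import cloud
P,ok=cloud(np.load("pics/top0.npz")); S,ok2=cloud(np.load("pics/scene0.npz"))
def cl(P,c,rad,z0,z1):
    u,v=c; Q=P[v-rad:v+rad+1,u-rad:u+rad+1].reshape(-1,3); Q=Q[(Q[:,2]>z0)&(Q[:,2]<z1)]
    return len(Q),Q.mean(0).round(1),Q.min(0).round(0),Q.max(0).round(0)
print("T crank",cl(P,(231,186),6,205,240)); print("T lever",cl(P,(283,215),6,145,180)); print("T hub",cl(P,(258,180),7,165,230))
print("S crank",cl(S,(285,160),9,195,240)); print("S lever",cl(S,(224,186),9,130,180)); print("S hub",cl(S,(269,190),9,170,230))
# deck yaw
D=P[100:250,140:245].reshape(-1,3); D=D[(abs(D[:,2]-100)<6)]
import cv2
print("deck",cv2.minAreaRect(D[:,:2].astype(np.float32)))
for c in [(156,112),(238,118),(229,242),(145,237),(172,147),(405,162)]: print(c,P[c[1],c[0]].round(0))
E
```

```text
T crank (47, array([575.6,   7.6, 223.8]), array([569.,   1., 207.]), array([583.,  15., 230.]))
T lever (35, array([ 511.8, -102.1,  167.5]), array([ 506., -109.,  162.]), array([519., -96., 171.]))
T hub (117, array([594.1, -47.5, 189.2]), array([584., -61., 173.]), array([605., -34., 194.]))
S crank (98, array([578.5,   6.7, 215.3]), array([568.,   1., 195.]), array([584.,  16., 229.]))
S lever (97, array([ 514.9, -103.4,  154.5]), array([ 504., -109.,  130.]), array([521., -95., 169.]))
S hub (190, array([597.5, -46.4, 185.6]), array([583., -61., 170.]), array([609., -19., 192.]))
deck ((610.12451171875, 96.33858489990234), (230.10092163085938, 300.9124450683594), 84.64818572998047)
(156, 112) [769. 196. 100.]
(238, 118) [749.  -2.  99.]
(229, 242) [453.  25.  78.]
(145, 237) [467. 249.   3.]
(172, 147) [681. 156. 106.]
(405, 162) [ 629. -385.  136.]
```

```bash
R='[0,0,0,-0.74,-0.86,0,0.6]'
python3 -m inch '[[0,0,0,-0.74,-0.86,0,0.6],[0,0,0,-0.74,-0.86,0,0.6],[0,0,0,-0.74,-0.86,0,0.6],[0,0,0,-0.74,-0.86,0,0.6],[0,0,0,-0.74,-0.86,0,0.6],[0,0,0,-0.74,-0.86,0,0.6],[0,0,0,-0.74,-0.86,0,0.6],[0,0,0,-0.74,-0.86,0,0.6]]' 60
python3 -m inch '[[0,0,0,-0.74,-0.86,0,0.6],[0,0,0,-0.74,-0.86,0,0.6],[0,0,0,-0.74,-0.86,0,0.6],[0,0,0,-0.74,-0.86,0,0.6],[0,0,0,-0.74,-0.86,0,0.6],[0,0,0,-0.74,-0.86,0,0.6],[0,0,0,-0.74,-0.86,0,0.6],[0,0,0,-0.74,-0.86,0,0.6]]'
```

```text
clock: 0.77
eef_pos: [251.2, 403.7, 253.0]
tcp_rot: [-3.141, -0.0, 2.903]
contact_force: [-0.1, -0.3, 0.3]
opening: 0.399
grasp_force: 0.0
clock: 1.43
eef_pos: [354.3, 201.6, 253.2]
tcp_rot: [-3.142, -0.0, 2.903]
contact_force: [1.1, -1.0, 0.1]
opening: 0.401
grasp_force: 0.0
```

```bash
python3 -m inch '[[0,0,0,-0.75,-0.86,0,0.6],[0,0,0,-0.75,-0.86,0,0.6],[0,0,0,-0.75,-0.86,0,0.6],[0,0,0,-0.75,-0.86,0,0.6],[0,0,0,-0.75,-0.86,0,0.6],[0,0,0,-0.75,-0.86,0,0.6],[0,0,0,-0.75,-0.86,0,0.6],[0,0,0,-0.75,-0.86,0,0.6]]'
python3 -m inch '[[0,0,0,-0.75,-0.86,0,0.6],[0,0,0,-0.75,-0.86,0,0.6],[0,0,0,-0.75,-0.86,0,0.6],[0,0,0,-0.75,-0.86,0,0.6],[0.0,0,0.0367,0,0,0,0.6],[0.0,0,0.0367,0,0,0,0.6],[0.0,0,0.0367,0,0,0,0.6],[0.0,0,0.0367,0,0,0,0.6]]'
python3 -m inch '[[0.0,0,0.0367,0,0,0,0.6],[0.0,0,0.0367,0,0,0,0.6],[0.0,0,0.0367,0,0,0,0.6],[0.0,0,0.0367,0,0,0,0.6],[0.0,0,0.0367,0,0,0,0.6],[0.0,0,0.0367,0,0,0,0.6],[0.0,0,0.0367,0,0,0,0.6],[0.0,0,0.0367,0,0,0,0.6]]'
python3 -m inch '[[0.0,0,0.0367,0,0,0,0.6],[0.0,0,0.0367,0,0,0,0.6],[0.0,0,0.0367,0,0,0,0.6],[0.0,0,0.0367,0,0,0,0.6],[0.0,0,0.0367,0,0,0,0.6],[0.0,0,0.0367,0,0,0,0.6],[0.0,0,0.0367,0,0,0,0.6],[0.0,0,0.0367,0,0,0,0.6]]'
```

```text
clock: 2.1
eef_pos: [459.4, -1.0, 253.1]
tcp_rot: [-3.142, -0.0, 2.903]
contact_force: [-0.2, 0.4, -1.1]
opening: 0.404
grasp_force: 0.0
clock: 2.77
eef_pos: [511.4, -101.2, 252.9]
tcp_rot: [-3.141, -0.001, 2.435]
contact_force: [0.1, 0.9, -0.3]
opening: 0.4
grasp_force: 0.0
clock: 3.43
eef_pos: [511.4, -100.8, 253.0]
tcp_rot: [-3.141, -0.0, 1.513]
contact_force: [0.1, 0.3, -0.2]
opening: 0.399
grasp_force: 0.0
clock: 4.1
eef_pos: [511.4, -100.8, 253.0]
tcp_rot: [-3.141, 0.0, 0.591]
contact_force: [-0.5, -0.1, -0.1]
opening: 0.406
grasp_force: 0.0
```

```bash
python3 -m inch '[[0,0,0,0,0,0.48,0.65],[0,0,0,0,0,0.48,0.65],[0,0,0,0,0,0.48,0.65],[0,0,0,0,0,0.48,0.65],[0,0,0,0,0,0.48,0.65],[0,0,0,0,0,0.48,0.65],[0,0,0,0,0,0.48,0.65],[0,0,0,0,0,0.48,0.65]]'
python3 -m inch '[[0,0,0,0,0.08,0,0.7],[0,0,0,0,0.08,0,0.7],[0,0,0,0,0.08,0,0.7],[0,0,0,0,0.08,0,0.7]]'
python3 -m inch '[[0,0,-0.0064,0,0.08,0,0.7],[0,0,-0.0064,0,0.08,0,0.7],[0,0,-0.0064,0,0.08,0,0.7],[0,0,-0.0064,0,0.08,0,0.7],[0,0,-0.0064,0,0.08,0,0.7],[0,0,-0.0064,0,0.08,0,0.7],[0,0,-0.0064,0,0.08,0,0.7],[0,0,-0.0064,0,0.08,0,0.7]]'
```

```text
clock: 4.77
eef_pos: [511.4, -100.8, 156.5]
tcp_rot: [-3.141, 0.0, 0.597]
contact_force: [-0.5, -0.1, 0.2]
opening: 0.353
grasp_force: 0.0
clock: 5.1
eef_pos: [516.0, -107.3, 157.7]
tcp_rot: [-3.141, 0.0, 0.597]
contact_force: [-3.2, 4.5, -1.3]
opening: 0.301
grasp_force: 2.5
clock: 5.77
eef_pos: [526.2, -120.2, 157.3]
tcp_rot: [3.141, -0.0, 0.76]
contact_force: [-1.0, 4.1, 1.1]
opening: 0.301
grasp_force: 1.6
```

```bash
python3 -m inch '[[0,0,-0.0072,0,0.09,0,0.7],[0,0,-0.0072,0,0.09,0,0.7],[0,0,-0.0072,0,0.09,0,0.7],[0,0,-0.0072,0,0.09,0,0.7],[0,0,-0.0072,0,0.09,0,0.7],[0,0,-0.0072,0,0.09,0,0.7],[0,0,-0.0072,0,0.09,0,0.7],[0,0,-0.0072,0,0.09,0,0.7]]'
python3 -m inch '[[0,0,-0.0072,0,0.09,0,0.7],[0,0,-0.0072,0,0.09,0,0.7],[0,0,-0.0072,0,0.09,0,0.7],[0,0,-0.0072,0,0.09,0,0.7],[0,0,-0.0072,0,0.09,0,0.7],[0,0,-0.0072,0,0.09,0,0.7],[0,0,-0.0072,0,0.09,0,0.7],[0,0,-0.0072,0,0.09,0,0.7]]'
python3 -m inch '[[0,0,-0.0072,0,0.09,0,0.7],[0,0,-0.0072,0,0.09,0,0.7],[0,0,-0.0072,0,0.09,0,0.7],[0,0,-0.0072,0,0.09,0,0.7],[0,0,-0.0072,0,0.09,0,0.7],[0,0,-0.0072,0,0.09,0,0.7],[0,0,-0.0072,0,0.09,0,0.7],[0,0,-0.0072,0,0.09,0,0.7]]'
python3 -m inch '[[0,0,-0.0072,0,0.09,0,0.7],[0,0,-0.0072,0,0.09,0,0.7],[0,0,-0.0072,0,0.09,0,0.7],[0,0,-0.0072,0,0.09,0,0.7],[0,0,-0.0072,0,0.09,0,0.7],[0,0,-0.0072,0,0.09,0,0.7],[0,0,-0.0072,0,0.09,0,0.7],[0,0,-0.0072,0,0.09,0,0.7]]'
```

```text
clock: 6.43
eef_pos: [539.5, -132.3, 157.2]
tcp_rot: [-3.141, 0.0, 0.941]
contact_force: [-1.1, 2.8, 0.4]
opening: 0.305
grasp_force: 1.2
clock: 7.1
eef_pos: [554.8, -141.6, 157.3]
tcp_rot: [-3.141, 0.0, 1.122]
contact_force: [-1.1, 3.0, -0.4]
opening: 0.302
grasp_force: 1.2
clock: 7.77
eef_pos: [571.6, -148.1, 157.3]
tcp_rot: [-3.141, 0.0, 1.303]
contact_force: [-2.7, 2.8, 0.9]
opening: 0.298
grasp_force: 1.2
clock: 8.43
eef_pos: [589.3, -151.5, 157.3]
tcp_rot: [-3.142, 0.0, 1.484]
contact_force: [-1.8, 1.3, 0.8]
opening: 0.298
grasp_force: 1.2
```

```bash
python3 -m inch '[[0,0,-0.0072,0.01,0.09,0,0.7],[0,0,-0.0072,0.01,0.09,0,0.7],[0,0,-0.0072,0.01,0.09,0,0.7],[0,0,-0.0072,0.01,0.09,0,0.7],[0,0,-0.0072,0.01,0.09,0,0.7],[0,0,-0.0072,0.01,0.09,0,0.7],[0,0,-0.0072,0.01,0.09,0,0.7],[0,0,-0.0072,0.01,0.09,0,0.7]]'
python3 -m inch '[[0,0,-0.0072,0.01,0.09,0,0.7],[0,0,-0.0072,0.01,0.09,0,0.7],[0,0,-0.0072,0.01,0.09,0,0.7],[0,0,-0.0072,0.01,0.09,0,0.7],[0,0,-0.0072,0.01,0.09,0,0.7],[0,0,-0.0072,0.01,0.09,0,0.7],[0,0,-0.0072,0.01,0.09,0,0.7],[0,0,-0.0072,0.01,0.09,0,0.7]]'
python3 -m inch '[[0,0,0,0,-0.1,0,0.6],[0,0,0,0,-0.1,0,0.6],[0,0,0,0,0,0,0.6],[0,0,0,0,0,-0.8,0.6],[0,0,0,0,0,-0.8,0.6],[0,0,0,0,0,-0.8,0.6],[0,0,0,0,0,-0.8,0.6],[0,0,0,0,0,-0.8,0.6]]'
```

```text
clock: 9.1
eef_pos: [607.3, -149.8, 157.2]
tcp_rot: [-3.142, 0.0, 1.665]
contact_force: [-3.2, -1.9, 1.0]
opening: 0.3
grasp_force: 1.4
clock: 9.77
eef_pos: [624.7, -144.6, 157.3]
tcp_rot: [3.142, 0.0, 1.846]
contact_force: [-2.7, -2.4, 0.1]
opening: 0.303
grasp_force: 1.4
clock: 10.43
eef_pos: [619.5, -145.8, 258.3]
tcp_rot: [3.141, -0.0, 1.843]
contact_force: [0.7, 1.0, 0.5]
opening: 0.394
grasp_force: 0.0
```

```bash
python3 -m inch '[[0,0,0,0.795,0,0,0.6],[0,0,0,0.795,0,0,0.6],[0,0,0,0.795,0,0,0.6],[0,0,0,0.795,0,0,0.6],[0,0,0,0.795,0,0,0.6],[0,0,0,0.795,0,0,0.6],[0,0,0,0.795,0,0,0.6],[0,0,-0.019,0.795,0,0,0.6]]'
python3 -m inch '[[0,0,0,0,0,0,0.6],[0,0,0,0,0,0.46,0.65],[0,0,0,0,0,0.46,0.65],[0,0,0,0,0,0.46,0.65],[0,0,0,0,0,0.46,0.65],[0,0,0,0,0,0,0.7],[0,0,0,0,0.09,0,0.7],[0,0,0,0,0.09,0,0.7]]'
python3 -m inch '[[0,0,0,0,0.08,0,0.7],[0,0,0,0,0.08,0,0.7],[0,0,0.0117,-0.002,0.088,0,0.7],[0,0,0.0117,-0.002,0.088,0,0.7],[0,0,0.0117,-0.002,0.088,0,0.7],[0,0,0.0117,-0.002,0.088,0,0.7]]'
```

```text
clock: 11.1
eef_pos: [576.4, 8.1, 257.4]
tcp_rot: [3.141, -0.0, 1.902]
contact_force: [-0.0, -0.1, -0.7]
opening: 0.402
grasp_force: 0.0
clock: 11.77
eef_pos: [581.4, 8.3, 211.2]
tcp_rot: [-3.141, -0.0, 1.902]
contact_force: [-0.2, -0.5, 0.3]
opening: 0.299
grasp_force: 0.0
clock: 12.27
eef_pos: [593.4, 11.9, 211.5]
tcp_rot: [-3.141, 0.001, 1.754]
contact_force: [-1.9, -2.1, -1.3]
opening: 0.299
grasp_force: 1.2
```

```bash
for i in 1; do python3 -m inch '[[0,0,0.013,-0.002,0.088,0,0.7],[0,0,0.013,-0.002,0.088,0,0.7],[0,0,0.013,-0.002,0.088,0,0.7],[0,0,0.013,-0.002,0.088,0,0.7]]'
python3 -m inch '[[0,0,0.013,-0.002,0.088,0,0.7],[0,0,0.013,-0.002,0.088,0,0.7],[0,0,0.013,-0.002,0.088,0,0.7],[0,0,0.013,-0.002,0.088,0,0.7]]'
python3 -m inch '[[0,0,0.013,-0.002,0.088,0,0.7],[0,0,0.013,-0.002,0.088,0,0.7],[0,0,0.013,-0.002,0.088,0,0.7],[0,0,0.013,-0.002,0.088,0,0.7]]'; done | grep -v clock
```

```text
eef_pos: [602.1, 12.8, 211.5]
tcp_rot: [-3.141, 0.0, 1.591]
contact_force: [-3.1, -1.6, 0.3]
opening: 0.296
grasp_force: 1.2
eef_pos: [610.8, 12.3, 211.5]
tcp_rot: [-3.141, 0.0, 1.428]
contact_force: [-2.9, -1.6, -0.6]
opening: 0.307
grasp_force: 1.2
eef_pos: [619.3, 10.5, 211.5]
tcp_rot: [-3.141, 0.0, 1.264]
contact_force: [-2.2, -0.7, -0.6]
opening: 0.301
grasp_force: 1.2
```

```bash
(python3 -m inch '[[0,0,0.013,-0.005,0.088,0,0.7],[0,0,0.013,-0.005,0.088,0,0.7],[0,0,0.013,-0.005,0.088,0,0.7],[0,0,0.013,-0.005,0.088,0,0.7]]'
python3 -m inch '[[0,0,0.013,-0.005,0.088,0,0.7],[0,0,0.013,-0.005,0.088,0,0.7],[0,0,0.013,-0.005,0.088,0,0.7],[0,0,0.013,-0.005,0.088,0,0.7]]'
python3 -m inch '[[0,0,0.0117,-0.005,0.088,0,0.7],[0,0,0.0117,-0.005,0.088,0,0.7],[0,0,0.0117,-0.005,0.088,0,0.7],[0,0,0.0117,-0.005,0.088,0,0.7]]') | grep -v clock
```

```text
eef_pos: [627.3, 6.9, 211.4]
tcp_rot: [-3.141, 0.0, 1.101]
contact_force: [-2.7, -0.4, -1.2]
opening: 0.3
grasp_force: 1.2
eef_pos: [634.6, 2.1, 211.4]
tcp_rot: [-3.141, 0.0, 0.937]
contact_force: [-2.2, -0.2, -1.3]
opening: 0.3
grasp_force: 1.2
eef_pos: [641.1, -3.7, 211.3]
tcp_rot: [-3.141, 0.0, 0.79]
contact_force: [-3.2, 0.5, -1.4]
opening: 0.3
grasp_force: 1.2
```

```bash
(python3 -m inch '[[0,0,0.0115,-0.006,0.088,0,0.7],[0,0,0.0115,-0.006,0.088,0,0.7],[0,0,0.0115,-0.006,0.088,0,0.7],[0,0,0.0115,-0.006,0.088,0,0.7]]'
python3 -m inch '[[0,0,0.0115,-0.006,0.088,0,0.7],[0,0,0.0115,-0.006,0.088,0,0.7],[0,0,0.0115,-0.006,0.088,0,0.7],[0,0,0.0115,-0.006,0.088,0,0.7]]'
python3 -m inch '[[0,0,0.0115,-0.005,0.088,0,0.7],[0,0,0.0115,-0.005,0.088,0,0.7],[0,0,0.0115,-0.005,0.088,0,0.7],[0,0,0.0115,-0.005,0.088,0,0.7]]') | grep -v clock
```

```text
eef_pos: [646.7, -10.4, 211.3]
tcp_rot: [-3.141, 0.0, 0.646]
contact_force: [-2.0, 1.7, -1.8]
opening: 0.303
grasp_force: 1.3
eef_pos: [651.2, -17.9, 211.3]
tcp_rot: [-3.141, -0.0, 0.501]
contact_force: [-1.7, 2.7, -2.2]
opening: 0.302
grasp_force: 1.5
eef_pos: [654.4, -25.5, 211.2]
tcp_rot: [-3.14, 0.0, 0.357]
contact_force: [-1.2, 5.7, -2.7]
opening: 0.3
grasp_force: 2.9
```

```bash
(python3 -m inch '[[0,0,0.008,-0.003,0.06,0,0.7],[0,0,0.008,-0.003,0.06,0,0.7]]'
python3 -m inch '[[0,0,0.008,-0.003,0.06,0,0.7],[0,0,0.008,-0.003,0.06,0,0.7]]') | grep -v clock
```

```text
eef_pos: [655.2, -28.2, 211.1]
tcp_rot: [-3.139, 0.0, 0.307]
contact_force: [-2.5, 6.1, -2.7]
opening: 0.3
grasp_force: 3.4
eef_pos: [655.9, -30.8, 211.1]
tcp_rot: [-3.139, 0.0, 0.257]
contact_force: [-1.7, 7.6, -2.1]
opening: 0.299
grasp_force: 3.9
```

```bash
(python3 -m inch '[[0,0,0.007,-0.003,0.05,0,0.7],[0,0,0.007,-0.003,0.05,0,0.7]]'
python3 -m inch '[[0,0,0.006,-0.002,0.05,0,0.7],[0,0,0.006,-0.002,0.05,0,0.7]]') | grep -v clock
```

```text
eef_pos: [656.3, -33.1, 211.1]
tcp_rot: [-3.139, 0.001, 0.213]
contact_force: [-2.8, 8.4, -3.1]
opening: 0.3
grasp_force: 4.3
eef_pos: [656.7, -35.3, 211.1]
tcp_rot: [-3.138, 0.001, 0.176]
contact_force: [-1.4, 8.3, -2.2]
opening: 0.302
grasp_force: 4.7
```

```bash
(python3 -m inch '[[0,0,0,0,-0.1,0,0.65],[0,0,0,0,-0.1,0,0.6],[0,0,0,0,0,0,0.6],[0,0,0,0,0,-0.7,0.6],[0,0,0,0,0,-0.7,0.6],[0,0,0,0,0,-0.7,0.6],[0,0,0,0,0,0,0.6]]'
python3 -m inch '[[0,0,0,-0.37,0.717,0,0.6],[0,0,0,-0.37,0.717,0,0.6],[0,0,0,-0.37,0.717,0,0.6],[0,0,0,-0.37,0.717,0,0.6],[0,0,0,-0.37,0.717,0,0.6],[0,0,0,-0.37,0.717,0,0.6]]'
python3 -m inch '[[0,0,-0.0375,0,0,0,0.6],[0,0,-0.0375,0,0,0,0.6],[0,0,-0.0375,0,0,0,0.6],[0,0,-0.0375,0,0,0,0.6],[0,0,-0.0375,0,0,0,0.6],[0,0,-0.0375,0,0,0,0.6],[0,0,-0.0375,0,0,0,0.6]]'
python3 -m inch '[[0,0,-0.0375,0,0,0,0.6],[0,0,-0.0375,0,0,0,0.6],[0,0,-0.0375,0,0,0,0.6],[0,0,-0.0375,0,0,0,0.6],[0,0,-0.0375,0,0,0,0.6],[0,0,-0.0375,0,0,0,0.6],[0,0,-0.0375,0,0,0,0.6]]')
python3 - <<'E'
from rig import grab_frame
import cv2,numpy as np
for n in("scene","top"):
    f=grab_frame(n); cv2.imwrite(f"pics/{n}1.png",f["pixels"][:,:,::-1]); np.savez(f"pics/{n}1.npz",**f)
E
```

```text
clock: 16.52
eef_pos: [658.2, -32.6, 267.9]
tcp_rot: [3.14, -0.006, 0.177]
contact_force: [0.5, -0.4, 0.7]
opening: 0.401
grasp_force: 0.0
clock: 17.02
eef_pos: [620.0, -149.0, 263.3]
tcp_rot: [3.141, 0.0, 0.177]
contact_force: [0.5, -0.2, -0.7]
opening: 0.401
grasp_force: 0.0
clock: 17.6
eef_pos: [620.4, -148.2, 263.2]
tcp_rot: [3.142, 0.0, 1.007]
contact_force: [-0.2, -0.4, 0.3]
opening: 0.4
grasp_force: 0.0
clock: 18.18
eef_pos: [620.4, -148.1, 263.2]
tcp_rot: [-3.141, 0.0, 1.832]
contact_force: [-0.4, 0.2, 0.0]
opening: 0.404
grasp_force: 0.0
```

View pics/scene1.png

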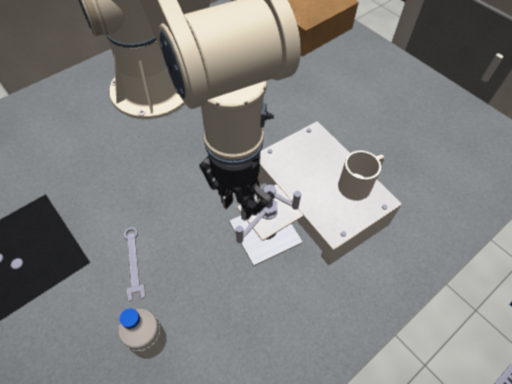

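The lever post now shows at about (239,233) and the crank post at (297,199). Both have moved as intended, and the bystanders have not. Next I'll measure the two posts.

Run:
```python
import numpy as np
from h import cloud
S,_=cloud(np.load("pics/scene1.npz"))
for c,z0,z1 in (((239,233),138,182),((297,199),190,240)):
    u,v=c; Q=S[v-11:v+12,u-9:u+10].reshape(-1,3); Q=Q[(Q[:,2]>z0)&(Q[:,2]<z1)]; print(len(Q),Q.mean(0).round(1),Q.min(0).round(),Q.max(0).round())
```

```text
88 [ 621.5 -146.7  160. ] [ 612. -152.  139.] [ 627. -138.  172.]
106 [655.1 -31.8 212.2] [646. -37. 190.] [661. -22. 226.]
```

```bash
(python3 -m inch '[[0,0,0,0,0,0.53,0.6],[0,0,0,0,0,0.53,0.6],[0,0,0,0,0,0.53,0.6],[0,0,0,0,0,0.53,0.6],[0,0,0,0,0,0.53,0.65],[0,0,0,0,0,0.53,0.65],[0,0,0,0,0,0.53,0.7],[0,0,0,0,0,0.53,0.7]]'
python3 -m inch '[[0,0,0,0,-0.08,0,0.7],[0,0,0,0,-0.08,0,0.7],[0,0,0,0,-0.08,0,0.7],[0,0,0.0064,0.003,-0.08,0,0.7],[0,0,0.0064,0.003,-0.08,0,0.7],[0,0,0.0064,0.003,-0.08,0,0.7],[0,0,0.0064,0.003,-0.08,0,0.7],[0,0,0.0064,0.003,-0.08,0,0.7]]'
python3 -m inch '[[0,0,0.0064,0.003,-0.08,0,0.7],[0,0,0.0064,0.003,-0.08,0,0.7],[0,0,0.0064,0.003,-0.08,0,0.7],[0,0,0.0064,0.003,-0.08,0,0.7],[0,0,0.0064,0.003,-0.08,0,0.7],[0,0,0.0064,0.003,-0.08,0,0.7],[0,0,0.0064,0.003,-0.08,0,0.7],[0,0,0.0064,0.003,-0.08,0,0.7]]'
python3 -m inch '[[0,0,0.0064,0.003,-0.08,0,0.7],[0,0,0.0064,0.003,-0.08,0,0.7],[0,0,0.0064,0.003,-0.08,0,0.7],[0,0,0.0064,0.003,-0.08,0,0.7],[0,0,0.0064,0.003,-0.08,0,0.7],[0,0,0.0064,0.003,-0.08,0,0.7],[0,0,0.0064,0.003,-0.08,0,0.7],[0,0,0.0064,0.003,-0.08,0,0.7]]')
```

```text
clock: 18.95
eef_pos: [620.3, -148.0, 156.4]
tcp_rot: [-3.141, -0.0, 1.825]
contact_force: [0.6, 0.3, 0.3]
opening: 0.3
grasp_force: 0.0
clock: 19.62
eef_pos: [605.0, -151.3, 158.4]
tcp_rot: [3.14, 0.0, 1.723]
contact_force: [1.9, 2.3, 0.6]
opening: 0.301
grasp_force: 1.2
clock: 20.28
eef_pos: [588.5, -152.0, 157.7]
tcp_rot: [-3.141, -0.0, 1.562]
contact_force: [2.4, 1.8, 0.2]
opening: 0.298
grasp_force: 1.2
clock: 20.95
eef_pos: [572.7, -150.2, 157.7]
tcp_rot: [-3.142, 0.0, 1.402]
contact_force: [2.9, 0.7, -0.8]
opening: 0.303
grasp_force: 1.2
```

```bash
(python3 -m inch '[[0,0,0.0064,0.02,-0.08,0,0.7],[0,0,0.0064,0.02,-0.08,0,0.7],[0,0,0.0064,0.02,-0.08,0,0.7],[0,0,0.0064,0.02,-0.08,0,0.7],[0,0,0.0064,0.02,-0.08,0,0.7],[0,0,0.0064,0.02,-0.08,0,0.7],[0,0,0.0064,0.02,-0.08,0,0.7],[0,0,0.0064,0.02,-0.08,0,0.7]]'
python3 -m inch '[[0,0,0.0064,0.003,-0.08,0,0.7],[0,0,0.0064,0.003,-0.08,0,0.7],[0,0,0.0064,0.003,-0.08,0,0.7],[0,0,0.0064,0.003,-0.08,0,0.7],[0,0,0.0064,0.003,-0.08,0,0.7],[0,0,0.0064,0.003,-0.08,0,0.7],[0,0,0.0064,0.003,-0.08,0,0.7],[0,0,0.0064,0.003,-0.08,0,0.7]]'
python3 -m inch '[[0,0,0.0064,0.003,-0.08,0,0.7],[0,0,0.0064,0.003,-0.08,0,0.7],[0,0,0.0064,0.003,-0.08,0,0.7],[0,0,0.0064,0.003,-0.08,0,0.7],[0,0,0.0064,0.003,-0.08,0,0.7],[0,0,0.0064,0.003,-0.08,0,0.7],[0,0,0.0064,0.003,-0.08,0,0.7],[0,0,0.0064,0.003,-0.08,0,0.7]]')
```

```text
clock: 21.62
eef_pos: [558.2, -142.6, 157.9]
tcp_rot: [3.141, 0.0, 1.241]
contact_force: [1.9, -3.0, 0.4]
opening: 0.299
grasp_force: 1.3
clock: 22.28
eef_pos: [543.6, -135.6, 157.7]
tcp_rot: [-3.141, -0.0, 1.08]
contact_force: [1.9, -0.6, -1.1]
opening: 0.298
grasp_force: 1.2
clock: 22.95
eef_pos: [530.4, -126.7, 157.8]
tcp_rot: [3.142, 0.0, 0.919]
contact_force: [2.2, -1.1, -1.7]
opening: 0.298
grasp_force: 1.2
```

```bash
(python3 -m inch '[[0,0,0.0062,0.006,-0.08,0,0.7],[0,0,0.0062,0.006,-0.08,0,0.7],[0,0,0.0062,0.006,-0.08,0,0.7],[0,0,0.0062,0.006,-0.08,0,0.7],[0,0,0.0062,0.006,-0.08,0,0.7],[0,0,0.0062,0.006,-0.08,0,0.7],[0,0,0.0062,0.006,-0.08,0,0.7],[0,0,0.0062,0.006,-0.08,0,0.7]]'
python3 -m inch '[[0,0,0.0062,0.006,-0.08,0,0.7],[0,0,0.0062,0.006,-0.08,0,0.7],[0,0,0.0062,0.006,-0.08,0,0.7],[0,0,0.0062,0.006,-0.08,0,0.7],[0,0,0.0062,0.006,-0.08,0,0.7],[0,0,0.0062,0.006,-0.08,0,0.7],[0,0,0.0062,0.006,-0.08,0,0.7],[0,0,0.0062,0.006,-0.08,0,0.7]]'
python3 -m inch '[[0,0,0.0064,0.003,-0.08,0,0.7],[0,0,0.0064,0.003,-0.08,0,0.7],[0,0,0.0064,0.003,-0.08,0,0.7],[0,0,0.0064,0.003,-0.08,0,0.7],[0,0,0.0064,0.003,-0.08,0,0.7],[0,0,0.0064,0.003,-0.08,0,0.7],[0,0,0.0064,0.003,-0.08,0,0.7],[0,0,0.0064,0.003,-0.08,0,0.7]]')
```

```text
clock: 23.62
eef_pos: [519.1, -115.5, 157.8]
tcp_rot: [3.141, 0.0, 0.763]
contact_force: [1.4, -4.0, -2.0]
opening: 0.301
grasp_force: 2.1
clock: 24.28
eef_pos: [509.6, -102.7, 157.7]
tcp_rot: [3.141, 0.001, 0.608]
contact_force: [0.9, -7.0, -2.2]
opening: 0.297
grasp_force: 3.0
clock: 24.95
eef_pos: [502.0, -88.8, 157.6]
tcp_rot: [3.141, 0.001, 0.447]
contact_force: [1.8, -7.4, -4.1]
opening: 0.303
grasp_force: 3.7
```

```bash
(python3 -m inch '[[0,0,0.0062,0.004,-0.08,0,0.7],[0,0,0.0062,0.004,-0.08,0,0.7],[0,0,0.0062,0.004,-0.08,0,0.7],[0,0,0.0062,0.004,-0.08,0,0.7],[0,0,0.0062,0.004,-0.08,0,0.7],[0,0,0.0062,0.004,-0.08,0,0.7],[0,0,0.0062,0.004,-0.08,0,0.7],[0,0,0.0062,0.004,-0.08,0,0.7]]'
python3 -m inch '[[0,0,0.0062,0.004,-0.08,0,0.7],[0,0,0.0062,0.004,-0.08,0,0.7],[0,0,0.0062,0.004,-0.08,0,0.7],[0,0,0.0062,0.004,-0.08,0,0.7],[0,0,0.0062,0.004,-0.08,0,0.7],[0,0,0.0062,0.004,-0.08,0,0.7],[0,0,0.0062,0.004,-0.08,0,0.7],[0,0,0.0062,0.004,-0.08,0,0.7]]')
```

```text
clock: 25.62
eef_pos: [496.8, -73.8, 157.6]
tcp_rot: [3.14, 0.001, 0.291]
contact_force: [1.9, -8.5, -4.3]
opening: 0.297
grasp_force: 4.6
clock: 26.28
eef_pos: [493.9, -58.3, 157.4]
tcp_rot: [3.14, 0.001, 0.136]
contact_force: [2.1, -9.8, -3.7]
opening: 0.305
grasp_force: 5.4
```

```bash
(python3 -m inch '[[0,0,0.0062,0.004,-0.08,0,0.7],[0,0,0.0062,0.004,-0.08,0,0.7],[0,0,0.0062,0.004,-0.08,0,0.7],[0,0,0.0062,0.004,-0.08,0,0.7],[0,0,0.0062,0.004,-0.08,0,0.7],[0,0,0.0062,0.004,-0.08,0,0.7]]'
python3 -m inch '[[0,0,0.0062,0.004,-0.07,0,0.7],[0,0,0.0062,0.004,-0.07,0,0.7]]'
python3 -m inch '[[0,0,0.0062,0.004,-0.07,0,0.7],[0,0,0.0062,0.004,-0.07,0,0.7]]')
```

```text
clock: 26.78
eef_pos: [493.3, -46.5, 157.4]
tcp_rot: [3.14, 0.001, 0.019]
contact_force: [1.6, -12.1, -5.6]
opening: 0.302
grasp_force: 6.0
clock: 26.95
eef_pos: [493.4, -43.0, 157.3]
tcp_rot: [3.139, 0.001, -0.02]
contact_force: [1.4, -12.2, -5.7]
opening: 0.3
grasp_force: 6.1
clock: 27.12
eef_pos: [493.6, -39.6, 157.3]
tcp_rot: [3.139, 0.001, -0.059]
contact_force: [1.5, -13.3, -5.6]
opening: 0.302
grasp_force: 6.3
```

```bash
(python3 -m inch '[[0,0,0.0054,0.004,-0.067,0,0.7],[0,0,0.0054,0.004,-0.067,0,0.7]]'
python3 -m inch '[[0,0,0.0054,0.004,-0.067,0,0.7],[0,0,0.0054,0.004,-0.067,0,0.7]]'
python3 -m inch '[[0,0,0.0054,0.004,-0.067,0,0.7]]'
python3 -m inch '[[0,0,0.0054,0.004,-0.067,0,0.7]]')|grep -v open
```

```text
clock: 27.28
eef_pos: [493.9, -36.3, 157.3]
tcp_rot: [3.139, 0.001, -0.093]
contact_force: [1.2, -13.4, -5.9]
grasp_force: 6.5
clock: 27.45
eef_pos: [494.4, -33.1, 157.3]
tcp_rot: [3.139, 0.002, -0.127]
contact_force: [-0.0, -13.9, -5.0]
grasp_force: 6.6
clock: 27.53
eef_pos: [494.6, -31.5, 157.2]
tcp_rot: [3.139, 0.002, -0.144]
contact_force: [1.2, -14.2, -5.1]
grasp_force: 6.7
clock: 27.62
eef_pos: [494.9, -29.8, 157.2]
tcp_rot: [3.139, 0.002, -0.161]
contact_force: [1.0, -14.0, -5.6]
grasp_force: 6.8
```

```bash
(python3 -m inch '[[0,0,0.0054,0.004,-0.067,0,0.7],[0,0,0.0054,0.004,-0.067,0,0.7]]'
python3 -m inch '[[0,0,0.0054,0.004,-0.067,0,0.7]]')|grep -v open
```

```text
clock: 27.78
eef_pos: [495.5, -26.7, 157.2]
tcp_rot: [3.139, 0.002, -0.194]
contact_force: [-1.2, -14.5, -4.6]
grasp_force: 7.0
clock: 27.87
eef_pos: [495.8, -25.1, 157.2]
tcp_rot: [3.138, 0.002, -0.211]
contact_force: [-1.3, -15.2, -4.6]
grasp_force: 7.1
```

```bash
python3 -m inch '[[0,0,0,0,0.1,0,0.65],[0,0,0,0,0.1,0,0.6],[0,0,0,0,0.02,0,0.6],[0,0,0,0,0,0,0.6]]'
python3 -m inch '[[0,0,0,0,0,-0.6,0.6],[0,0,0,0,0,-1,0.6],[0,0,0,0,0,-1,0.6],[0,0,0,0,0,-1,0.6],[0,0,0,0,0,-1,0.6],[0,0,0,-1,0,0,0.6],[0,0,0,-1,0,0,0.6],[0,0,0,-1,0,0,0.6]]'
python3 -m inch '[[0,0,0,-1,0,0,0.6],[0,0,0,-1,0,0,0.6],[0,0,0,0,0,0,0.6]]'
python3 - <<'E'
from rig import grab_frame
import cv2,numpy as np
from h import cloud
f=grab_frame("scene"); cv2.imwrite("pics/scene2.png",f["pixels"][:,:,::-1]); np.savez("pics/scene2.npz",**f)
S,_=cloud(f)
for lo,hi in((150,172),(195,228)):
    m=(S[...,2]>lo)&(S[...,2]<hi)&(np.hypot(S[...,0]-595,S[...,1]+47)<115)&(np.hypot(S[...,0]-595,S[...,1]+47)>48); print(m.sum(),S[m].mean(0).round(1),S[m].std(0).round(1))
E
```

```text
clock: 28.2
eef_pos: [495.7, -28.9, 157.8]
tcp_rot: [-3.141, 0.0, -0.211]
contact_force: [0.5, 0.2, 0.1]
opening: 0.403
grasp_force: 0.0
clock: 28.87
eef_pos: [421.8, -13.0, 273.1]
tcp_rot: [-3.141, -0.001, -0.211]
contact_force: [-0.0, 0.4, -1.1]
opening: 0.398
grasp_force: 0.0
clock: 29.12
eef_pos: [369.4, -2.1, 272.3]
tcp_rot: [-3.142, 0.003, -0.21]
contact_force: [0.8, 0.4, 0.8]
opening: 0.401
grasp_force: 0.0
51 [499.2 -34.8 162.2] [3.7 3.8 5.2]
96 [655.1 -31.6 214.1] [3.8 3.7 9.3]
```

View pics/scene2.png

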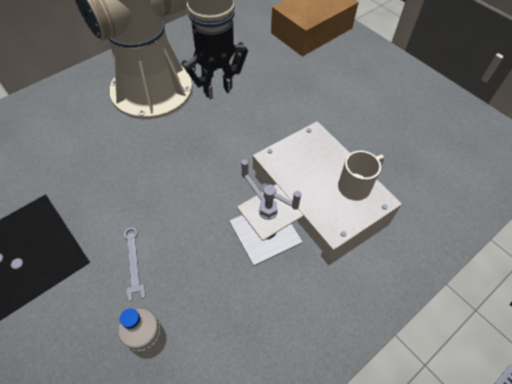

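The scene shows the lever post at (245,167) and the crank post at (297,199), where I left it. The gripper is well clear and the mug, bottle and spanner have not moved.

```bash
python3 -c "
from rig import r
print(r.sign_off())"
```

```text
the job is handed in; nothing more can be done
None
```

The job is handed in, about 29 s in: nut slackened about 1.2 rad, foot brought down to a crank push of about 9 N, nut retightened to about 14.4 N, and the arm clear with the mug, bottle and spanner unmoved; the hand-in gave no verdict.

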